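# Clamp a casting mould with the recessed knob

## Task

Stand the plaster mould gently in the mould clamp, upright between the two jaws with its parting line along the jaws, and let go. Then reach into the well, turn the recessed knob clockwise until the sprung pad presses the mould against the far jaw with about 15 N (the pad's spring about half in; much more cracks the plaster), and leave it clamped. Do not knock or lean on the cast rim of the well, drop the mould, or disturb the other things on the bench.

Things in the scene. Friction and masses are not known exactly. Their poses are not given: they have to be found in the camera images.
- mould_center (a point): Centre of the loose plaster mould, an upright block 54 x 60 mm and 76 mm tall (0.2 to 0.5 kg), with a dark round pour hole in its top and a thin parting line running across the top, side to side. Axes: x across the 54 mm (along the parting line; grasp it across these faces), y across the 60 mm (the clamping direction), z up. It starts standing on the bench.
- clamp: Mould clamp: dark steel base plate 130 (x) x 270 (y) x 14 mm, fixed to the bench; origin at the centre of its underside, z up. On it along y: grey knob housing (centred at y = -77 mm), moving jaw with a sprung black rubber pad (60 mm wide, 18 to 58 mm above the bench), open bed, and the far jaw at the +y end (plate 70 mm wide, top 60 mm above the bench). Open to +x and -x.
- bed (a point): Top of the base plate (14 mm above the bench) at y = 56 mm in the clamp's frame; axes as the clamp's. Stand the mould here, its y along the clamp's y, either way round: at least 10 mm is free between it and the pad, 2 to 14 mm to the far jaw. The far jaw was left anywhere with its face at 88 to 100 mm of the clamp's y and is not reported. The pad slides the mould along to it.
- guard: Grey cast housing, 112 x 112 mm, top 90 mm above the bench (origin at the centre of its underside, 14 mm above the bench), with a round well of 95 mm diameter, 45 mm deep (floor 45 mm above the bench). The knob stands in the middle of the well.
- knob_grip (a point): Point on the vertical axis of the knob, 70 mm above the bench, where to grip it. The knob is a round ribbed black cylinder, 36 mm in diameter, its top 82 mm above the bench (8 mm below the rim of the well), its foot 52 mm above the bench; 30 mm free all round between it and the wall of the well.
- knob (a joint): Angle of the knob in rad, growing clockwise seen from above (tightening), 0 to 4.2; it starts near 0, where the pad's face is at y = 10 mm of the clamp, and advances the pad 12 mm per rad. Pad spring: 3 N per mm, 10 mm travel, no preload. Steady turning friction 0.32 N m; each 10 N on the pad adds 0.12 N m (36 N per rad once the mould meets the far jaw). Friction holds it when let go.
- dragon_a: Bystander: unglazed reddish figurine, about 75 mm across and 100 mm tall; origin under its middle.
- dragon_b: Bystander: blue-grey glazed figurine, about 80 mm across and 105 mm tall; origin under its middle.
- jar: Bystander: glaze jar, 60 mm across, 75 mm tall; origin under its middle.
- bowl: Bystander: white bowl, 100 mm across, 45 mm tall; origin under its middle.
- beaker: Bystander: clay beaker, 66 mm across, 85 mm tall; origin under its middle.
- brush: Bystander: brush about 200 mm long, lying on the bench.
- spatula: Bystander: spatula about 250 mm long, lying on the bench.
Not all that is in view belongs to the job. What is shaped like the part that bears mould_center but purple is not meant.

How it is judged:
On the way:
1. the mould stands upright on the clamp's bed between the jaws, lined up, and let go (contact force between the fingers and mould below 0.1 N and z of mould_center in the frame of bed between 0.034 and 0.042 m and x of mould_center in the frame of bed between -0.018 and 0.018 m and y of mould_center in the frame of bed between -0.022 and 0.022 m and angle between the y axis of mould_center and the y axis of clamp, either way round below 0.2 rad and angle between mould_center's own z axis and vertical below 0.1 rad), for 0.2 s.
At the end, for the whole second after the job is handed in: The mould stands upright on the bed (within 0.08 rad of upright and of square to the jaws, within 20 mm of the middle sideways), held between pad and far jaw with 9 to 21 N, at rest and let go (contact force between pad and mould between 9 and 21 N and x of mould_center in the frame of bed between -0.02 and 0.02 m and z of mould_center in the frame of bed between 0.034 and 0.042 m and angle between the y axis of mould_center and the y axis of clamp, either way round below 0.08 rad and angle between mould_center's own z axis and vertical below 0.08 rad and linear speed of mould below 0.01 m/s); the robot touches nothing.
It fails at once if the pad presses the mould with more than 28 N (cracked plaster) (contact force between pad and mould above 28 N).
It fails at once if the cast housing around the knob is knocked or leaned on with more than 15 N (contact force between any of the fingers, the arm and guard above 15 N).
It fails at once if the mould is dropped from more than about 1 cm (contact force between the fingers and mould below 0.1 N and linear speed of mould above 0.45 m/s).
It fails at once if a bystander is moved by more than 3 cm (distance of any of dragon_a, dragon_b, jar, bowl, beaker, brush, spatula from where it was at the start of the episode above 0.03 m).
It also fails if it takes over 70 s, if anything falls off the work surface, if the arm or the gripper's body presses on something with over 40 N, if the wrist force passes 120 N, or if a joint passes its speed limit or range.

## Robot

A 7-joint arm with a two-finger parallel gripper is mounted at the origin on the work surface. World frame = base frame: x ahead of the robot, y to its left, z up, the work surface at z = 0. Lengths are in m, angles in rad, forces in N, time in s.
With the tool pointing down it reaches from about 0.4 to 0.85 m from the base axis. Payload 10.4 kg.
Tool frame: the origin (TCP) lies at the very end of the fingers, on their centre line; the grasp point (between the pads) lies 19 mm behind it (manip.grip_point_offset is the distance from the TCP to the grasp point, in m); z points along the fingers, y is the line along which they close (so a half turn about z gives the same grasp; the last joint's range is limited). The gripper opens to 85 mm and grips with 20 to 120 N. Pads are 22 mm wide; open, the fingers measure 114 mm over their backs; the gripper's body (76 mm by 85 mm) begins 54 mm behind the grasp point. The pads swing forward as they close: fully open they stand 13 mm farther back than shut.
Start: joints at [-1.23, 0.332, -0.065, 1.46, 0.022, 1.35, -0.088], TCP at [0.222, 0.584, 0.202] pointing down, gripper open.
Joint ranges: [-2.6, 2.6], [-0.5, 2.12], [-1.47, 1.34], [0.16, 2.42], [-1.27, 4.41], [0.06, 2.06], [-2.6, 2.6]. Speed limits (rad/s): [2.22, 2.22, 2.79, 2.79, 3.14, 3.14, 3.14].

## Interface

Orientations are given as a unit quaternion [x, y, z, w].
In Python, from workcell import manip gives the robot as it stands. The module is installed in compiled form; this text tells all that it offers.
- The arm moves only by the shell command python3 -m inch 'ROWS' [OPENING] [FORCE]. ROWS is JSON, a list of rows, each a list of 2 entries, a list of its own where there are three numbers: the shift along the tool's x, y, z each as a share of 0.08 m, from -1 to 1, then the turn, a rotation vector about the tool's x, y, z each as a share of 45 degrees, from -1 to 1. A call has exactly 10 rows; each row is the pose to reach, as a shift and turn from the pose commanded when the call began, along the tool's axes at that moment; what a row does not reach only later rows make up. A row lasts 1/10 s, in which the tool goes at most 50 mm and 8.59 degrees, less where a joint would pass 70% of its speed; a pose out of reach is approached as far as the arm can. A call with a number of a shift or a turn outside -1 to 1 is refused whole. A call with a gripper value outside its range is refused whole. OPENING is the opening, from 0 (shut) to 1 (fully open), set as the call begins (- or left out, the last holds). The fingers move at their own pace and stop on an object; FORCE is the grip in N (left out, the last holds). Time passes only in rows, so rows that repeat a pose let the fingers close, or fill a call up. It gives the time, the measured TCP pose, the force, the opening and the grip force at its end, in the units of the state.
- manip.get_obs(): the state, without advancing time (a new reading comes with each control period).
- manip.camera(name): name is "scene" or "top" or "wrist"; returns the picture (420x560x3 uint8, red, green, blue); there is no depth.
- manip.camera_params(name): a dict with "fov_y" (degrees; the focal length in pixels is half the picture's height over the tangent of half this angle, whatever the lens; pixels are square), "cx", "cy" (the principal point, pixels), "camera_from_world" (4x4, takes a point from world to camera coordinates); the wrist camera has in their place "T_tool_cam" (4x4, takes a point from camera to tool coordinates, whose origin is the TCP and whose axes are the flange's). Camera axes: x right, y up, looking along -z (the intrinsics and any distortion apply to the point x, -y, -z); pixel columns grow to the right and rows downward; lengths in m; the calibration is good to about 2 mm. A picture is of the moment at which its call begins: read the wrist's pose just before it. camera_params takes no time and is no camera call.
- manip.hand_in(): hands the job in; it is judged then, once.
The state is a dict: "clock": time; "joint_pos": joint angles; "joint_velocities": joint speeds; "tau": joint torques, N m; "position": TCP position; "ee_rot": TCP orientation; "ft_force": force on the tool from outside, world axes, zero at the start; "torque": the same for the moment, N m; "grip_width": opening from 0.0 (shut) to 1.0 (fully open); "grasp_force": force on a finger pad.
Only numpy, scipy, OpenCV 4.12 (cv2) and the standard library are available. Lean on these libraries where they do the work, as an engineer would, in place of code of your own. Each camera call takes 0.05 s, during which the arm holds its last target. There are 200 camera calls.

## Working session

There is one attempt and no reset: what is moved stays moved. The work goes in short steps, Python scripts to look and compute and a shell command to move; the robot and the scene stay as the last step left them, time stands still between calls to the robot, and variables do not carry over. Pictures are saved under pics/ and viewed, at most 10 in all, crops included, and the job is handed in when it is done.

```bash
mkdir -p pics
python3 - <<'E'
from workcell import manip
import cv2,numpy as np
for n in("scene","top"):
    cv2.imwrite(f"pics/{n}0.png",manip.camera(n)[:,:,::-1])
    p=manip.camera_params(n);print(n,{k:(np.round(v,4).tolist()) for k,v in p.items()})
print(manip.camera_params("wrist"));print(manip.get_obs(),manip.grip_point_offset)
E
```

```text
scene {'fov_y': 46.7184, 'cx': 283.3158, 'cy': 206.3774, 'camera_from_world': [[-0.7614, 0.6479, -0.0216, 0.4129], [-0.435, -0.4859, 0.758, 0.1607], [0.4807, 0.5866, 0.6518, -1.4316], [0.0, 0.0, 0.0, 1.0]]}
top {'fov_y': 57.4898, 'cx': 279.3652, 'cy': 206.2599, 'camera_from_world': [[0.0009, -0.9999, -0.0122, -0.0091], [0.996, -0.0002, 0.0891, -0.5495], [-0.0891, -0.0123, 0.9959, -1.0705], [0.0, 0.0, 0.0, 1.0]]}
{'fov_y': 58.357434190702755, 'cx': 279.407875471494, 'cy': 210.3049319789851, 'T_tool_cam': array([[-1.21777459e-03,  9.52107158e-01,  3.05762124e-01,
         7.81448512e-02],
       [ 9.99998288e-01,  1.58536752e-03, -9.53902532e-04,
         7.14731498e-04],
       [-1.39296277e-03,  3.05760439e-01, -9.52107459e-01,
        -1.72263186e-01],
       [ 0.00000000e+00,  0.00000000e+00,  0.00000000e+00,
         1.00000000e+00]])}
{'clock': 0.1, 'joint_pos': array([-1.22961855,  0.33280245, -0.06473588,  1.46085248,  0.02158724,
        1.34992757, -0.08850529]), 'joint_velocities': array([ 0.00027223, -0.00158565, -0.00038119, -0.00233959,  0.00117344,
       -0.00114832, -0.00163926]), 'tau': array([ 1.09454711e-03, -6.26741338e+01,  4.86365310e-02, -3.92430961e+01,
        1.60571246e-02,  6.86324638e-03, -8.30106970e-07]), 'position': array([0.22222404, 0.58374975, 0.20150182]), 'ee_rot': array([ 1.80865488e-01,  9.83507629e-01, -6.39749576e-04, -9.95470896e-05]), 'ft_force': array([ 0.19733477, -1.00146433, -0.55111575]), 'torque': array([-0.01529801, -0.00697295, -0.00983622]), 'grasp_force': 0.0, 'grip_width': 0.9973023417343548} 0.0187
```

View pics/top0.png

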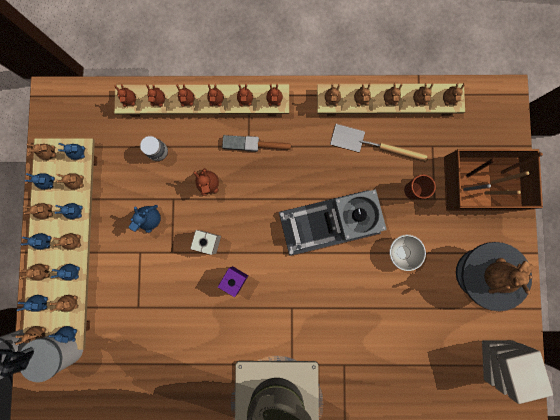

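View pics/scene0.png

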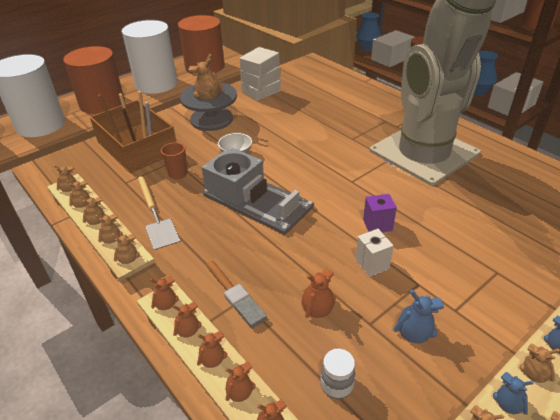

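The top view shows the white block with a dark hole at (205,242). The purple lookalike is at (233,281), and a tall white stack sits at (515,370). The white block at (205,242) matches the description. The clamp has its knob at (361,215), and the far jaw is at the left end, near (288,232). Next I'll check this in a close crop.

```bash
cat > h.py <<'E'
from workcell import manip
import cv2,numpy as np
from scipy.spatial.transform import Rotation as R
def cam(n,o=None):
    p=manip.camera_params(n); f=210/np.tan(np.radians(p["fov_y"])/2)
    if n=="wrist":
        o=o or manip.get_obs()
        T=np.eye(4);T[:3,:3]=R.from_quat(o["ee_rot"]).as_matrix();T[:3,3]=o["position"]
        W=T@p["T_tool_cam"]
    else: W=np.linalg.inv(p["camera_from_world"])
    return f,p["cx"],p["cy"],W
def px2w(c,u,v,z):
    f,cx,cy,W=c
    d=W[:3,:3]@np.array([(u-cx)/f,-(v-cy)/f,-1]);o=W[:3,3]
    return o+d*(z-o[2])/d[2]
def w2px(c,P):
    f,cx,cy,W=c;q=W[:3,:3].T@(np.array(P)-W[:3,3])
    return cx+f*q[0]/-q[2],cy-f*q[1]/-q[2]
E
python3 - <<'E'
import cv2,numpy as np
from h import *
im=cv2.imread("pics/top0.png")
a=cv2.resize(im[215:305,180:280],None,fx=4,fy=4,interpolation=2)
b=cv2.resize(im[180:260,270:395],None,fx=6,fy=6,interpolation=2)[:, :]
out=np.zeros((600,800,3),np.uint8)
a=cv2.resize(im[225:300,180:260],(426,400)[::1]);a=cv2.resize(im[225:265,180:260],None,fx=4,fy=4,interpolation=2)
out[:160,:320]=a; b=cv2.resize(im[185:258,275:390],None,fx=6,fy=6,interpolation=2);out[161:161+b.shape[0],:690]=b[:439]
cv2.imwrite("pics/crop0.png",out)
c=cam("top")
for n,u,v,z in[("mould",204,242,.076),("knob",361,214,.082),("purple",233,281,.076),("dr_a",207,182,.06),("dr_b",146,219,.06),("bowl",408,253,.04)]:print(n,px2w(c,u,v,z).round(3))
E
```

```text
mould [0.448 0.194 0.076]
knob [ 0.523 -0.23   0.082]
purple [0.344 0.115 0.076]
dr_a [0.614 0.193 0.06 ]
dr_b [0.511 0.36  0.06 ]
bowl [ 0.418 -0.367  0.04 ]
```

View pics/crop0.png

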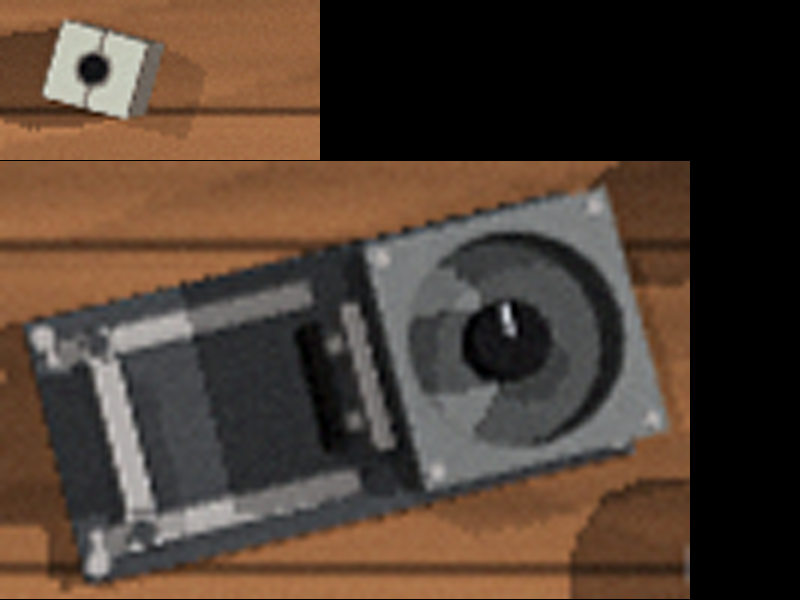

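The crop confirms a white mould whose parting line runs about -13° from world x. The clamp's y axis is at about 103.5°. Now I'll work out the clamp pose and set out.

```bash
cat >> h.py <<'E'
def plan(target,yaw_y,o=None):
    """shift shares & z-turn shares from current pose to TCP target with tool y heading yaw_y deg (mod 180), tool down"""
    o=o or manip.get_obs();M=R.from_quat(o["ee_rot"]);d=M.inv().apply(np.array(target)-o["position"])/.08
    y=M.apply([0,1,0]);cur=np.degrees(np.arctan2(y[1],y[0]));dt=(yaw_y-cur+90)%180-90
    z=M.apply([0,0,1]); print("shift",d.round(3),"turn z",round(-dt/45,3),"cur yaw",cur.round(2),"toolz",z.round(4),"pos",o["position"].round(4),"j7",o["joint_pos"][6].round(2))
E
python3 - <<'E'
from h import *
c=cam("top")
f=lambda x,y,z:px2w(c,x/6+275,(y-161)/6+185,z)
g=[f(*q,.09) for q in[(365,245),(605,187),(665,430),(425,490)]]
print(np.round(g,3),np.mean(g,0),[np.linalg.norm(g[i]-g[i-1]).round(3) for i in range(4)])
e=(g[0]-g[1]+g[3]-g[2]);a=np.degrees(np.arctan2(e[1],e[0]));print("yaw y",a)
b=[f(25,325,.014),f(90,580,.014)];print(np.round(b,3),np.linalg.norm(b[0]-b[1]))
yv=np.array([np.cos(np.radians(a)),np.sin(np.radians(a)),0])
gc=np.mean(g,0);print("clamp origin",gc+.077*yv,np.mean(b,0)-.135*yv, "knob",f(505,340,.082))
m=lambda x,y:px2w(c,x/4+180,y/4+225,.076)
q=[m(62,20),m(152,42),m(130,119),m(43,98)];print(np.round(q,3),np.mean(q,0),[np.linalg.norm(q[i]-q[i-1]).round(3) for i in range(4)])
E
python3 -m inch '[[[-0.2,-0.16,0],[0,0,0]],[[-0.4,-0.32,0],[0,0,0]],[[-0.6,-0.48,0],[0,0,0]],[[-0.8,-0.64,0],[0,0,0]],[[-1,-0.8,0],[0,0,0]],[[-1,-0.8,0],[0,0,0.1]],[[-1,-0.8,0],[0,0,0.2]],[[-1,-0.8,0],[0,0,0.2]],[[-1,-0.8,0],[0,0,0.2]],[[-1,-0.8,0],[0,0,0.2]]]' 1
```

```text
[[ 0.563 -0.162  0.09 ]
 [ 0.589 -0.269  0.09 ]
 [ 0.48  -0.294  0.09 ]
 [ 0.454 -0.187  0.09 ]] [ 0.52170131 -0.22777128  0.09      ] [np.float64(0.112), np.float64(0.111), np.float64(0.111), np.float64(0.11)]
yaw y 103.81518303553571
[[ 0.533 -0.008  0.014]
 [ 0.411 -0.039  0.014]] 0.12550842936855108
clamp origin [ 0.50331442 -0.15299881  0.09      ] [ 0.50425822 -0.15488072  0.014     ] knob [ 0.52106953 -0.2249084   0.082     ]
[[0.48  0.218 0.076]
 [0.465 0.157 0.076]
 [0.413 0.171 0.076]
 [0.427 0.23  0.076]] [0.44658718 0.19397253 0.076     ] [np.float64(0.054), np.float64(0.063), np.float64(0.054), np.float64(0.061)]
clock: 1.1
position: [0.2742, 0.4959, 0.202]
ee_rot: [0.256, 0.967, -0.0, -0.0]
ft_force: [0.9, -0.1, 0.2]
grip_width: 1.0
grasp_force: 0.0
```

```bash
python3 -c "
from h import *
plan([.4466,.194,.2],-14)"
python3 -m inch '[[[-0.2,-0.1,0],[0,0,0.15]],[[-0.4,-0.2,0],[0,0,0.3]],[[-0.6,-0.3,0],[0,0,0.45]],[[-0.8,-0.4,0],[0,0,0.6]],[[-1,-0.5,0],[0,0,0.75]],[[-1,-0.6,0],[0,0,0.9]],[[-1,-0.7,0],[0,0,0.9]],[[-1,-0.8,0],[0,0,0.9]],[[-1,-1,0],[0,0,0.9]],[[-1,-1,0],[0,0,0.9]]]'
python3 -c "
from h import *
plan([.4466,.194,.2],-14)"
```

```text
shift [-3.742 -2.208  0.026] turn z 1.651 cur yaw 60.28 toolz [-1.e-04 -2.e-04 -1.e+00] pos [0.2742 0.4959 0.202 ] j7 -0.1
clock: 2.1
position: [0.3031, 0.3858, 0.2024]
ee_rot: [0.575, 0.818, 0.0, -0.0]
ft_force: [0.3, -0.1, -0.9]
grip_width: 1.0
grasp_force: 0.0
shift [-2.864  0.872  0.03 ] turn z 0.753 cur yaw 19.87 toolz [-1.e-04  1.e-04 -1.e+00] pos [0.3031 0.3858 0.2024] j7 -0.65
```

```bash
python3 -m inch '[[[-0.2,0.1,0],[0,0,0.15]],[[-0.4,0.2,0],[0,0,0.3]],[[-0.6,0.3,0],[0,0,0.45]],[[-0.8,0.4,0],[0,0,0.6]],[[-1,0.5,0],[0,0,0.75]],[[-1,0.6,0],[0,0,0.75]],[[-1,0.7,0],[0,0,0.75]],[[-1,0.8,0],[0,0,0.75]],[[-1,0.87,0],[0,0,0.75]],[[-1,0.87,0],[0,0,0.75]]]'
python3 -c "
from h import *
plan([.4466,.194,.2],-14)"
```

```text
clock: 3.1
position: [0.3967, 0.3353, 0.2019]
ee_rot: [0.788, 0.616, -0.0, 0.0]
ft_force: [-0.6, -0.2, 0.3]
grip_width: 1.0
grasp_force: 0.0
shift [-1.563  1.033  0.025] turn z -0.0 cur yaw -14.01 toolz [-1.e-04 -3.e-04 -1.e+00] pos [0.3967 0.3353 0.2019] j7 -1.02
```

```bash
python3 -m inch '[[[-0.2,0.2,0],[0,0,0]],[[-0.4,0.4,0],[0,0,0]],[[-0.6,0.6,0],[0,0,0]],[[-0.8,0.8,0],[0,0,0]],[[-1,1,0],[0,0,0]],[[-1,1,0],[0,0,0]],[[-1,1,0],[0,0,0]],[[-1,1,0],[0,0,0]],[[-1,1,0],[0,0,0]],[[-1,1,0],[0,0,0]]]'
python3 -m inch '[[[-0.2,0.03,0],[0,0,0]],[[-0.4,0.03,0],[0,0,0]],[[-0.56,0.03,0],[0,0,0]],[[-0.56,0.03,0],[0,0,0]],[[-0.56,0.03,0],[0,0,0]],[[-0.56,0.03,0],[0,0,0]],[[-0.56,0.03,0],[0,0,0]],[[-0.56,0.03,0],[0,0,0]],[[-0.56,0.03,0],[0,0,0]],[[-0.56,0.03,0],[0,0,0]]]'
python3 - <<'E'
from h import *
o=manip.get_obs();im=manip.camera("wrist");cv2.imwrite("pics/w1.png",im[:,:,::-1])
plan([.4466,.194,.2],-14,o)
c=cam("wrist",o);print("expect",w2px(c,[.4466,.194,.076]),"tcp proj",w2px(c,[*o["position"][:2],.076]))
import json;json.dump([c[0],c[1],c[2],c[3].tolist()],open("c1.json","w"))
E
```

```text
clock: 4.1
position: [0.4542, 0.2383, 0.2022]
ee_rot: [0.788, 0.616, 0.0, -0.0]
ft_force: [-0.4, -0.2, -0.4]
grip_width: 1.001
grasp_force: 0.0
clock: 5.1
position: [0.4459, 0.1937, 0.2021]
ee_rot: [0.788, 0.615, -0.0, -0.0]
ft_force: [-0.4, -0.4, 0.0]
grip_width: 1.0
grasp_force: 0.0
shift [0.006 0.007 0.027] turn z -0.002 cur yaw -14.08 toolz [-1.e-04 -0.e+00 -1.e+00] pos [0.4459 0.1937 0.2021] j7 -0.74
expect (np.float64(279.85618184092834), np.float64(190.75237098696195)) tcp proj (np.float64(279.15011804705557), np.float64(191.29536857236295))
```

View pics/w1.png

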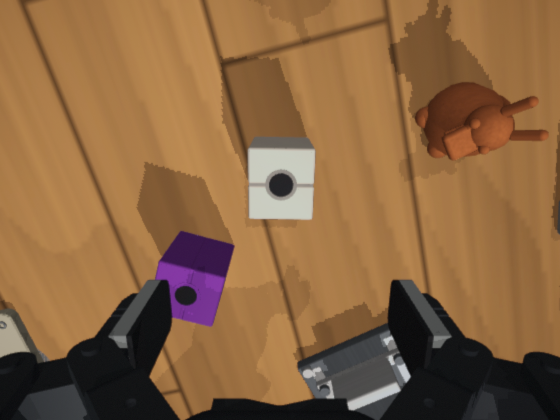

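The mould sits square to the tool, with its hole at (281,184) and parting line level. That is about 5 mm off the predicted (280,191). The purple lookalike at (200,280) is clear of the fingers.

Run:
```python
from h import *
c=cam("wrist");q=px2w(c,281.3,184.5,.076);print(q)
for u,v in[(249,149),(314,149),(313,219),(248.5,218.5)]:print(px2w(c,u,v,.076).round(4))
plan([q[0],q[1],.031],-14)
```

```text
[0.44905683 0.19880841 0.076     ]
[0.4313 0.2331 0.076 ]
[0.4812 0.2205 0.076 ]
[0.4676 0.1634 0.076 ]
[0.4153 0.1771 0.076 ]
shift [0.071 0.022 2.14 ] turn z -0.002 cur yaw -14.08 toolz [-0.  0. -1.] pos [0.4459 0.1937 0.2022] j7 -0.74
```

```bash
python3 -m inch '[[[0.06,0.02,0.2],[0,0,0]],[[0.06,0.02,0.4],[0,0,0]],[[0.06,0.02,0.6],[0,0,0]],[[0.06,0.02,0.8],[0,0,0]],[[0.06,0.02,1],[0,0,0]],[[0.06,0.02,1],[0,0,0]],[[0.06,0.02,1],[0,0,0]],[[0.06,0.02,1],[0,0,0]],[[0.06,0.02,1],[0,0,0]],[[0.06,0.02,1],[0,0,0]]]'
python3 -m inch '[[[0,0,0.2],[0,0,0]],[[0,0,0.4],[0,0,0]],[[0,0,0.6],[0,0,0]],[[0,0,0.8],[0,0,0]],[[0,0,1],[0,0,0]],[[0,0,1.0],[0,0,0]],[[0,0,1.0],[0,0,0]],[[0,0,1.0],[0,0,0]],[[0,0,1.0],[0,0,0]],[[0,0,1.0],[0,0,0]]]'
python3 -m inch '[[[0,0,0.1],[0,0,0]],[[0,0,0.14],[0,0,0]],[[0,0,0.14],[0,0,0]],[[0,0,0.14],[0,0,0]],[[0,0,0.14],[0,0,0]],[[0,0,0.14],[0,0,0]],[[0,0,0.14],[0,0,0]],[[0,0,0.14],[0,0,0]],[[0,0,0.14],[0,0,0]],[[0,0,0.14],[0,0,0]]]' 0 40
```

```text
clock: 6.15
position: [0.449, 0.1981, 0.1228]
ee_rot: [0.789, 0.615, 0.001, -0.0]
ft_force: [0.4, 0.9, 0.2]
grip_width: 1.001
grasp_force: 0.0
clock: 7.15
position: [0.449, 0.1981, 0.0428]
ee_rot: [0.789, 0.615, 0.001, -0.0]
ft_force: [-0.1, -0.7, -0.2]
grip_width: 1.0
grasp_force: 0.0
clock: 8.15
position: [0.4487, 0.1979, 0.031]
ee_rot: [0.789, 0.615, 0.0, -0.0]
ft_force: [-0.1, -0.8, -5.4]
grip_width: 0.622
grasp_force: 42.6
```

```bash
python3 -m inch '[[[0,0,-0.1],[0,0,0]],[[0,0,-0.2],[0,0,0]],[[0,0,-0.35],[0,0,0]],[[0,0,-0.5],[0,0,0]],[[0,0,-0.65],[0,0,0]],[[0,0,-0.8],[0,0,0]],[[0,0,-0.9],[0,0,0]],[[0,0,-1],[0,0,0]],[[0,0,-1],[0,0,0]],[[0,0,-1],[0,0,0]]]'
python3 -c "
from h import *
plan([.4904,-.0996,.14],13.8)"
```

```text
clock: 9.15
position: [0.4485, 0.1979, 0.1108]
ee_rot: [0.788, 0.615, -0.0, -0.0]
ft_force: [0.2, 0.5, -4.2]
grip_width: 0.621
grasp_force: 43.2
shift [-3.479  1.413 -0.365] turn z -0.62 cur yaw -14.09 toolz [-2.e-04  0.e+00 -1.e+00] pos [0.4485 0.1979 0.1108] j7 -0.72
```

```bash
python3 -m inch '[[[-0.1,0.04,-0.05],[0,0,0]],[[-0.2,0.08,-0.1],[0,0,0]],[[-0.35,0.14,-0.2],[0,0,0]],[[-0.5,0.2,-0.3],[0,0,0]],[[-0.6,0.24,-0.36],[0,0,0]],[[-0.7,0.28,-0.36],[0,0,0]],[[-0.8,0.32,-0.36],[0,0,0]],[[-0.9,0.36,-0.36],[0,0,0]],[[-1,0.4,-0.36],[0,0,0]],[[-1,0.4,-0.36],[0,0,0]]]'
python3 -m inch '[[[-0.1,0.04,0],[0,0,0]],[[-0.2,0.08,0],[0,0,0]],[[-0.35,0.14,0],[0,0,0]],[[-0.5,0.2,0],[0,0,0]],[[-0.6,0.24,0],[0,0,0]],[[-0.7,0.28,0],[0,0,0]],[[-0.8,0.32,0],[0,0,0]],[[-0.9,0.36,0],[0,0,0]],[[-1,0.4,0],[0,0,0]],[[-1,0.4,0],[0,0,0]]]'
python3 -m inch '[[[-0.1,0.04,0],[0,0,-0.05]],[[-0.2,0.08,0],[0,0,-0.1]],[[-0.35,0.14,0],[0,0,-0.2]],[[-0.5,0.2,0],[0,0,-0.3]],[[-0.6,0.24,0],[0,0,-0.4]],[[-0.7,0.28,0],[0,0,-0.5]],[[-0.8,0.32,0],[0,0,-0.56]],[[-0.9,0.36,0],[0,0,-0.62]],[[-1,0.4,0],[0,0,-0.62]],[[-1,0.4,0],[0,0,-0.62]]]'
python3 - <<'E'
from h import *
o=manip.get_obs();im=manip.camera("wrist");cv2.imwrite("pics/w2.png",im[:,:,::-1])
plan([.4904,-.0996,.14],13.8,o)
c=cam("wrist",o)
O=np.array([.5038,-.154,0]);a=np.radians(103.8);y=np.array([np.cos(a),np.sin(a),0]);x=np.array([y[1],-y[0],0])
for n,X,Y,Z in[("corner+x",.065,.135,.014),("corner-x",-.065,.135,.014),("guard++",.056,-.021,.09),("guard-+",-.056,-.021,.09),("knob",0,-.077,.082)]:
    print(n,np.round(w2px(c,O+X*x+Y*y+[0,0,Z]),1))
E
```

```text
clock: 10.15
position: [0.4603, 0.1111, 0.1396]
ee_rot: [0.789, 0.614, -0.0, 0.0]
ft_force: [-1.0, 0.3, -4.5]
grip_width: 0.618
grasp_force: 43.1
clock: 11.15
position: [0.4719, 0.0257, 0.1398]
ee_rot: [0.789, 0.614, -0.0, 0.0]
ft_force: [0.0, 0.2, -4.8]
grip_width: 0.625
grasp_force: 43.1
clock: 12.15
position: [0.4834, -0.0593, 0.1398]
ee_rot: [0.618, 0.786, -0.0, 0.0]
ft_force: [0.5, -0.1, -4.1]
grip_width: 0.619
grasp_force: 43.2
shift [-0.511 -0.034 -0.002] turn z -0.003 cur yaw 13.65 toolz [ 1.e-04 -3.e-04 -1.e+00] pos [ 0.4834 -0.0593  0.1398] j7 0.31
corner+x [357.3 143.8]
corner-x [192.3 144.5]
guard++ [352.9 375.8]
guard-+ [197.7 376.4]
knob [275.9 426.9]
```

View pics/w2.png

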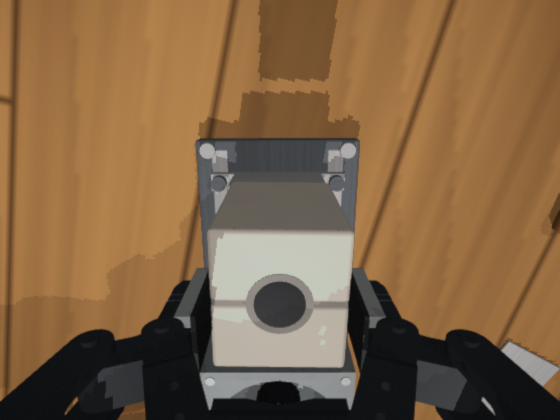

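The view shows the mould held square, with its hole at (280,302). The clamp's far corners are at (197,140) and (359,139), a few mm off prediction. I'll re-derive the bed position from these.

Run:
```python
from h import *
o=manip.get_obs();c=cam("wrist",o)
A=px2w(c,196.5,140,.014);B=px2w(c,359,139,.014);print(A,B,np.linalg.norm(A-B))
h=px2w(c,280,302,.185);M=R.from_quat(o["ee_rot"]);print("hole-tcp in tool",M.inv().apply(h-o["position"]).round(4))
x=(B-A)/np.linalg.norm(B-A);y=np.array([-x[1],x[0],0]);print("yaw y",np.degrees(np.arctan2(y[1],y[0])))
a=np.radians(103.6);y=np.array([np.cos(a),np.sin(a),0]);O=(A+B)/2-.135*y;print("origin",O)
t=O+.050*y; t[:2]-=(h-o["position"])[:2]*[1,1]
plan([t[0],t[1],.14],13.6,o)
```

```text
[ 0.41099933 -0.03335255  0.014     ] [ 0.5347514  -0.00258798  0.014     ] 0.1275187610640665
hole-tcp in tool [ 0.0012  0.0008 -0.0453]
yaw y 103.96063922871689
origin [ 0.50461955 -0.149185    0.014     ]
shift [-0.554 -0.018 -0.003] turn z 0.002 cur yaw 13.69 toolz [-1.e-04  1.e-04 -1.e+00] pos [ 0.4833 -0.0585  0.1397] j7 0.31
```

```bash
python3 -m inch '[[[-0.1,-0.02,0],[0,0,0]],[[-0.2,-0.02,0],[0,0,0]],[[-0.3,-0.02,0],[0,0,0]],[[-0.4,-0.02,0],[0,0,0]],[[-0.5,-0.02,0],[0,0,0]],[[-0.57,-0.02,0],[0,0,0]],[[-0.57,-0.02,0],[0,0,0]],[[-0.57,-0.02,0.1],[0,0,0]],[[-0.57,-0.02,0.2],[0,0,0]],[[-0.57,-0.02,0.2],[0,0,0]]]'
python3 -m inch '[[[0,0,0.1],[0,0,0]],[[0,0,0.2],[0,0,0]],[[0,0,0.3],[0,0,0]],[[0,0,0.4],[0,0,0]],[[0,0,0.5],[0,0,0]],[[0,0,0.6],[0,0,0]],[[0,0,0.7],[0,0,0]],[[0,0,0.8],[0,0,0]],[[0,0,0.88],[0,0,0]],[[0,0,0.88],[0,0,0]]]'
python3 - <<'E'
from h import *
plan([.4904,-.0996,.0452],13.6)
cv2.imwrite("pics/s3.png",cv2.resize(manip.camera("scene")[120:260,180:340,::-1],None,fx=5,fy=4.285,interpolation=2)[:600])
E
```

```text
clock: 13.2
position: [0.4916, -0.1024, 0.1222]
ee_rot: [0.617, 0.787, -0.001, -0.001]
ft_force: [-0.6, 0.4, -4.4]
grip_width: 0.626
grasp_force: 43.1
clock: 14.2
position: [0.4921, -0.1029, 0.0524]
ee_rot: [0.617, 0.787, -0.0, -0.001]
ft_force: [-0.8, -0.3, -4.6]
grip_width: 0.622
grasp_force: 43.1
shift [ 0.045 -0.01   0.09 ] turn z 0.005 cur yaw 13.81 toolz [-1.5e-03 -1.0e-04 -1.0e+00] pos [ 0.4921 -0.1029  0.0524] j7 0.49
```

View pics/s3.png

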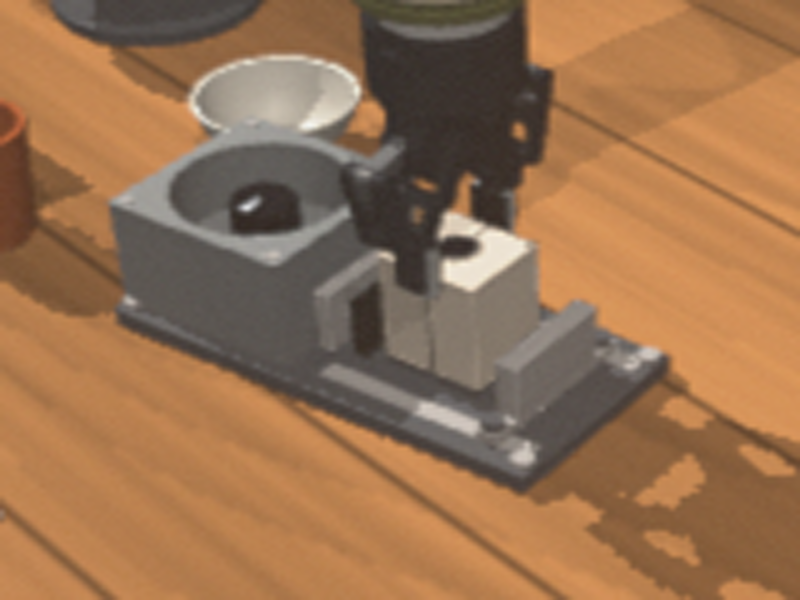

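The mould hangs between the pad and the far jaw with a gap on both sides, just above the bed. I'll lower it and release.

```bash
python3 -m inch '[[[0,0,0.02],[0,0,0]],[[0,0,0.04],[0,0,0]],[[0,0,0.06],[0,0,0]],[[0,0,0.075],[0,0,0]],[[0,0,0.085],[0,0,0]],[[0,0,0.09],[0,0,0]],[[0,0,0.09],[0,0,0]],[[0,0,0.09],[0,0,0]],[[0,0,0.09],[0,0,0]],[[0,0,0.09],[0,0,0]]]'
```

```text
clock: 15.25
position: [0.4927, -0.1029, 0.0462]
ee_rot: [0.617, 0.787, 0.0, -0.0]
ft_force: [0.4, 0.6, -4.0]
grip_width: 0.617
grasp_force: 43.2
```

```bash
python3 -m inch '[[[0,0,0.01],[0,0,0]],[[0,0,0.015],[0,0,0]],[[0,0,0.015],[0,0,0]],[[0,0,0.015],[0,0,0]],[[0,0,0.015],[0,0,0]],[[0,0,0.015],[0,0,0]],[[0,0,0.015],[0,0,0]],[[0,0,0.015],[0,0,0]],[[0,0,0.015],[0,0,0]],[[0,0,0.015],[0,0,0]]]'
```

```text
clock: 16.25
position: [0.4927, -0.1029, 0.045]
ee_rot: [0.617, 0.787, 0.0, -0.0]
ft_force: [-0.2, 0.5, -4.1]
grip_width: 0.614
grasp_force: 43.2
```

```bash
python3 -m inch '[[[0,0,0.01],[0,0,0]],[[0,0,0.02],[0,0,0]],[[0,0,0.02],[0,0,0]],[[0,0,0.02],[0,0,0]],[[0,0,0.02],[0,0,0]],[[0,0,0.02],[0,0,0]],[[0,0,0.02],[0,0,0]],[[0,0,0.02],[0,0,0]],[[0,0,0.02],[0,0,0]],[[0,0,0.02],[0,0,0]]]'
```

```text
clock: 17.25
position: [0.4927, -0.1028, 0.044]
ee_rot: [0.617, 0.787, 0.0, -0.0]
ft_force: [-3.8, 1.6, 7.4]
grip_width: 0.62
grasp_force: 44.5
```

```bash
python3 -m inch '[[[0,0,-0.01],[0,0,0]],[[0,0,-0.01],[0,0,0]],[[0,0,-0.01],[0,0,0]],[[0,0,-0.01],[0,0,0]],[[0,0,-0.01],[0,0,0]],[[0,0,-0.01],[0,0,0]],[[0,0,-0.05],[0,0,0]],[[0,0,-0.1],[0,0,0]],[[0,0,-0.2],[0,0,0]],[[0,0,-0.3],[0,0,0]]]' 0.85
python3 -m inch '[[[0,0,-0.2],[0,0,0]],[[0,0,-0.4],[0,0,0]],[[0,0,-0.6],[0,0,0]],[[0,0,-0.8],[0,0,0]],[[0,0,-1],[0,0,0]],[[0,0,-1],[0,0,0]],[[-0.2,0,-1],[0,0,0]],[[-0.4,0,-1],[0,0,0]],[[-0.6,0,-1],[0,0,0]],[[-0.6,0,-1],[0,0,0]]]' 0.85
python3 - <<'E'
from h import *
o=manip.get_obs();im=manip.camera("wrist");cv2.imwrite("pics/w4.png",im[:,:,::-1])
c=cam("wrist",o)
O=np.array([.5042,-.1515,0]);a=np.radians(103.7);y=np.array([np.cos(a),np.sin(a),0])
print("knob",O-.077*y); plan((O-.077*y)+[0,0,.15],13.6,o)
for Y,Z in((-.077,.082),(.056,.09)):print(w2px(c,O+Y*y+[0,0,Z]))
E
```

```text
clock: 18.25
position: [0.4928, -0.103, 0.0682]
ee_rot: [0.617, 0.787, 0.0, 0.0]
ft_force: [0.7, 0.3, 0.4]
grip_width: 0.851
grasp_force: 0.0
clock: 19.25
position: [0.5038, -0.1516, 0.1471]
ee_rot: [0.618, 0.786, -0.0, 0.0]
ft_force: [-1.2, 0.5, 0.7]
grip_width: 0.846
grasp_force: 0.0
knob [ 0.52243654 -0.22630928  0.        ]
shift [-0.963  0.006 -0.036] turn z 0.001 cur yaw 13.65 toolz [-3.e-04 -1.e-03 -1.e+00] pos [ 0.5038 -0.1516  0.1471] j7 0.54
(np.float64(279.3673307171388), np.float64(314.8369675753901))
(np.float64(278.8890307850876), np.float64(129.91197775846774))
```

View pics/w4.png

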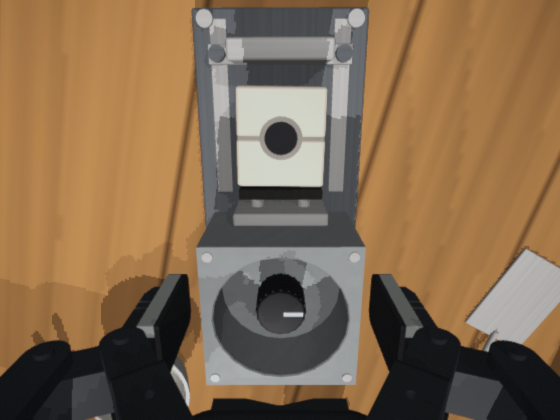

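The mould stands square on the bed, with its hole at (281,138). The knob's top is at about (281,312), and the far jaw's face is near row 60.

Run:
```python
from h import *
o=manip.get_obs();c=cam("wrist",o)
k=px2w(c,281,312,.082)
g=[px2w(c,u,v,.09) for u,v in[(198,247),(363,246),(355,383),(208,384)]];G=np.mean(g,0)
print("knob",k,"guard",G,[np.linalg.norm(g[i]-g[i-1]).round(4) for i in range(4)])
a=np.radians(103.7);y=np.array([np.cos(a),np.sin(a),0]);x=np.array([y[1],-y[0],0])
kk=G
for n,u,v,z in[("hole",281,138,.09),("near edge",281,187,.09),("far edge",281,87,.09),("jaw face",279,61,.06),("jaw near top",279,38,.06),("pad",280,190,.058)]:
    p=px2w(c,u,v,z)-kk;print(n,(p@x).round(4),(p@y-.077).round(4))
plan([*((k+G)/2)[:2],.15],13.6,o)
```

```text
knob [ 0.52295873 -0.22217716  0.082     ] guard [ 0.52311772 -0.22297697  0.09      ] [np.float64(0.1115), np.float64(0.1089), np.float64(0.1113), np.float64(0.1103)]
hole -0.0 0.0495
near edge -0.0 0.0191
far edge -0.0 0.0788
jaw face -0.0012 0.0948
jaw near top -0.0012 0.1084
pad -0.0006 0.0088
shift [-0.936  0.02  -0.038] turn z 0.002 cur yaw 13.7 toolz [-8.e-04 -3.e-04 -1.e+00] pos [ 0.5037 -0.1502  0.1469] j7 0.54
```

```bash
python3 -m inch '[[[-0.2,0.02,-0.04],[0,0,-0.15]],[[-0.4,0.02,-0.04],[0,0,-0.3]],[[-0.6,0.02,-0.04],[0,0,-0.45]],[[-0.8,0.02,-0.04],[0,0,-0.6]],[[-0.945,0.02,-0.04],[0,0,-0.75]],[[-0.945,0.02,-0.04],[0,0,-0.9]],[[-0.945,0.02,-0.04],[0,0,-1]],[[-0.945,0.02,-0.04],[0,0,-1]],[[-0.945,0.02,-0.04],[0,0,-1]],[[-0.945,0.02,-0.04],[0,0,-1]]]' 0.58
python3 -m inch '[[[0,0,0],[0,0,-0.15]],[[0,0,0],[0,0,-0.3]],[[0,0,0],[0,0,-0.45]],[[0,0,0.1],[0,0,-0.5]],[[0,0,0.2],[0,0,-0.5]],[[0,0,0.3],[0,0,-0.5]],[[0,0,0.4],[0,0,-0.5]],[[0,0,0.4],[0,0,-0.5]],[[0,0,0.4],[0,0,-0.5]],[[0,0,0.4],[0,0,-0.5]]]' 0.58
python3 - <<'E'
from h import *
o=manip.get_obs();im=manip.camera("wrist");cv2.imwrite("pics/w5.png",im[:,:,::-1])
c=cam("wrist",o);plan([.5227,-.2235,.053],0,o);print(w2px(c,[.5227,-.2235,.082]),w2px(c,[.5227,-.2235,.09]))
E
```

```text
clock: 20.3
position: [0.5237, -0.222, 0.1505]
ee_rot: [0.27, 0.963, 0.0, -0.0]
ft_force: [-0.1, 1.1, 0.0]
grip_width: 0.585
grasp_force: 0.0
clock: 21.3
position: [0.5239, -0.2227, 0.1189]
ee_rot: [0.076, 0.997, -0.0, 0.0]
ft_force: [0.5, -0.3, 0.3]
grip_width: 0.582
grasp_force: 0.0
shift [ 0.014 -0.012  0.823] turn z 1.806 cur yaw 81.29 toolz [ 4.e-04 -1.e-04 -1.e+00] pos [ 0.5239 -0.2227  0.1189] j7 1.87
(np.float64(276.29097746125245), np.float64(225.86073907849666)) (np.float64(276.199403849531), np.float64(230.69988914380087))
```

View pics/w5.png

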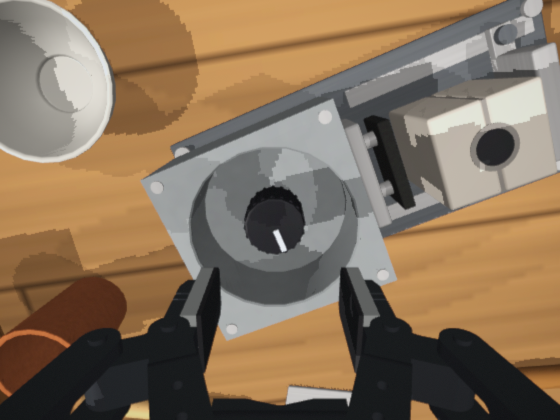

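The knob's top is at (275,227) and the well's rim is centred on (274,226). This agrees with prediction to about 2 mm, so I'll descend.

```bash
python3 -m inch '[[[0.015,-0.02,0.1],[0,0,0]],[[0.015,-0.02,0.2],[0,0,0]],[[0.015,-0.02,0.3],[0,0,0]],[[0.015,-0.02,0.4],[0,0,0]],[[0.015,-0.02,0.5],[0,0,0]],[[0.015,-0.02,0.6],[0,0,0]],[[0.015,-0.02,0.7],[0,0,0]],[[0.015,-0.02,0.78],[0,0,0]],[[0.015,-0.02,0.83],[0,0,0]],[[0.015,-0.02,0.83],[0,0,0]]]' 0.58
python3 -m inch '[[[0,0,0],[0,0,0]],[[0,0,0],[0,0,0]],[[0,0,0],[0,0,0]],[[0,0,0],[0,0,0]],[[0,0,0],[0,0,0]],[[0,0,0],[0,0,0]],[[0,0,0],[0,0,0]],[[0,0,0],[0,0,0]],[[0,0,0],[0,0,0]],[[0,0,0],[0,0,0]]]' 0 80
python3 -c "
from h import *
o=manip.get_obs();print(o['torque'],o['joint_pos'][6],o['ft_force'])"
```

```text
clock: 22.35
position: [0.522, -0.2239, 0.0516]
ee_rot: [0.076, 0.997, 0.0, -0.0]
ft_force: [-0.8, 0.2, 0.1]
grip_width: 0.579
grasp_force: 0.0
clock: 23.35
position: [0.523, -0.2243, 0.0531]
ee_rot: [0.076, 0.997, -0.0, 0.001]
ft_force: [-1.0, -0.1, 6.0]
grip_width: -0.002
grasp_force: 3.0
[-0.07051745  0.0016152  -0.00729831] 1.9113455698561401 [-0.9679729  -0.05731195  6.03547868]
```

The fingers closed fully without meeting the knob, so I'll look before doing anything else.

Run:
```python
from h import *
a=manip.camera("wrist")[:,:,::-1];b=manip.camera("scene")[120:260,180:340,::-1]
cv2.imwrite("pics/m6.png",np.hstack([cv2.resize(a,(400,300)),cv2.resize(b,(400,300),interpolation=2)]))
o=manip.get_obs();print(o['grip_width'],o['grasp_force'],o['position'],o['ft_force'],o['torque'])
```

```text
0.0003297999968998254 3.0387596223590663 [ 0.52300067 -0.22426518  0.05303635] [ 0.58479969 -0.25083617  4.78883403] [-0.00278427 -0.00602572  0.01296473]
```

View pics/m6.png

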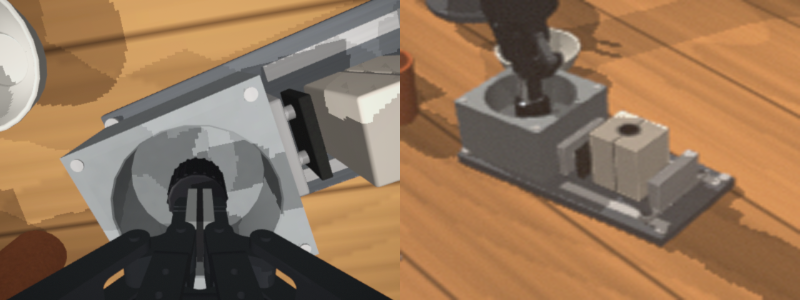

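Run:
```python
from h import *
o=manip.get_obs();c=cam("wrist",o);s=400/560
M=R.from_quat(o["ee_rot"])
for dx in(-.03,-.018,0,.018):
  for z in(.053,.082):
    P=o["position"]+M.apply([dx,0,0]);P[2]=z;print(dx,z,np.round(np.array(w2px(c,P))*s,1))
a=cv2.imread("pics/m6.png")[130:300,100:300];cv2.imwrite("pics/m7.png",cv2.resize(a,None,fx=3.5,fy=3.5,interpolation=2))
```

```text
-0.03 0.053 [198.5 218.4]
-0.03 0.082 [198.4 243.7]
-0.018 0.053 [198.5 203.9]
-0.018 0.082 [198.4 227.3]
0 0.053 [198.4 181. ]
0 0.082 [198.3 201.2]
0.018 0.053 [198.4 156.7]
0.018 0.082 [198.2 173.3]
```

View pics/m7.png

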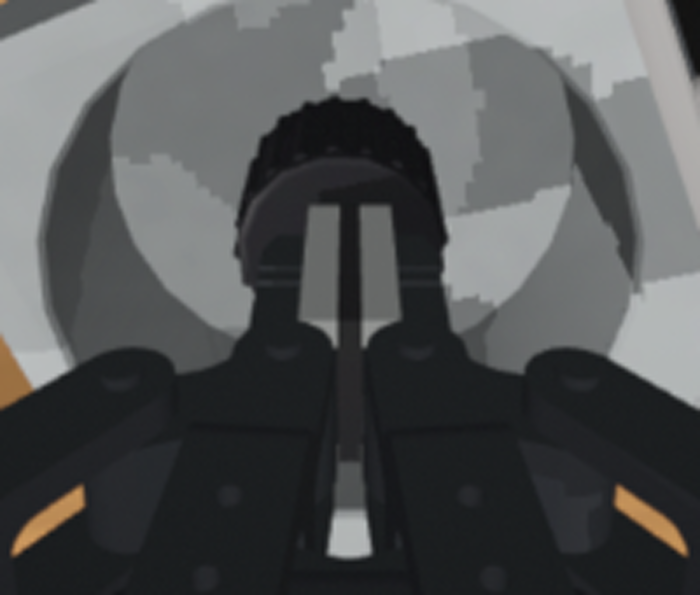

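The TCP is centred on the knob: the knob's far top edge shows where predicted. The finger ends, though, sit about 30 mm short of the nominal TCP and closed on top of the knob, which the 6 N upward force supports. I'll reopen, go about 20 mm lower in stages while watching the force, and grip again.

```bash
python3 -m inch '[[[0,0,-0.02],[0,0,0]],[[0,0,-0.02],[0,0,0]],[[0,0,-0.02],[0,0,0]],[[0,0,-0.02],[0,0,0]],[[0,0,-0.02],[0,0,0]],[[0,0,-0.02],[0,0,0]],[[0,0,-0.02],[0,0,0]],[[0,0,0.03],[0,0,0]],[[0,0,0.07],[0,0,0]],[[0,0,0.1],[0,0,0]]]' 0.57
python3 -m inch '[[[0,0,0.02],[0,0,0]],[[0,0,0.04],[0,0,0]],[[0,0,0.06],[0,0,0]],[[0,0,0.08],[0,0,0]],[[0,0,0.1],[0,0,0]],[[0,0,0.1],[0,0,0]],[[0,0,0.1],[0,0,0]],[[0,0,0.1],[0,0,0]],[[0,0,0.1],[0,0,0]],[[0,0,0.1],[0,0,0]]]' 0.57
```

```text
clock: 24.45
position: [0.5221, -0.2239, 0.0436]
ee_rot: [0.076, 0.997, 0.0, -0.0]
ft_force: [0.2, -0.0, 1.0]
grip_width: 0.568
grasp_force: 0.0
clock: 25.45
position: [0.5223, -0.224, 0.0362]
ee_rot: [0.076, 0.997, 0.0, 0.0]
ft_force: [-0.5, -0.8, -0.2]
grip_width: 0.572
grasp_force: 0.0
```

```bash
python3 -m inch '[[[0,0,0.02],[0,0,0]],[[0,0,0.04],[0,0,0]],[[0,0,0.06],[0,0,0]],[[0,0,0.06],[0,0,0]],[[0,0,0.06],[0,0,0]],[[0,0,0.06],[0,0,0]],[[0,0,0.06],[0,0,0]],[[0,0,0.06],[0,0,0]],[[0,0,0.06],[0,0,0]],[[0,0,0.06],[0,0,0]]]' 0.57
python3 -m inch '[[[0,0,0],[0,0,0]],[[0,0,0],[0,0,0]],[[0,0,0],[0,0,0]],[[0,0,0],[0,0,0]],[[0,0,0],[0,0,0]],[[0,0,0],[0,0,0]],[[0,0,0],[0,0,0]],[[0,0,0],[0,0,0]],[[0,0,0],[0,0,0]],[[0,0,0],[0,0,0]]]' 0 80
python3 -c "
from h import *
o=manip.get_obs();print(o['torque'],o['joint_pos'][6],o['ft_force'])"
```

```text
clock: 26.45
position: [0.5223, -0.224, 0.0314]
ee_rot: [0.076, 0.997, 0.0, 0.0]
ft_force: [0.4, -0.4, 0.4]
grip_width: 0.572
grasp_force: 0.0
clock: 27.45
position: [0.5221, -0.2257, 0.0322]
ee_rot: [0.076, 0.997, -0.001, 0.0]
ft_force: [-3.3, -4.0, 7.9]
grip_width: 0.389
grasp_force: 79.0
[-0.72711552  0.66786663  0.03749673] 1.9241348773664784 [-3.34979202 -3.97477008  7.89390067]
```

```bash
python3 -m inch '[[[0,0,0],[0,0,0.12]],[[0,0,0],[0,0,0.24]],[[0,0,0],[0,0,0.36]],[[0,0,0],[0,0,0.48]],[[0,0,0],[0,0,0.6]],[[0,0,0],[0,0,0.72]],[[0,0,0],[0,0,0.84]],[[0,0,0],[0,0,0.95]],[[0,0,0],[0,0,1]],[[0,0,0],[0,0,1]]]'
python3 -c "
from h import *
o=manip.get_obs();print(o['torque'],o['joint_pos'][6],o['ft_force']);plan([0,0,0],81.3,o)"
```

```text
clock: 28.45
position: [0.5223, -0.2253, 0.0322]
ee_rot: [0.453, 0.892, -0.0, 0.001]
ft_force: [-2.8, -3.0, 7.1]
grip_width: 0.393
grasp_force: 79.2
[-0.60367481  0.56049778 -0.05949653] 1.2046049597668291 [-2.83911829 -3.02988518  7.11024121]
shift [ 6.128 -3.607  0.394] turn z -1.003 cur yaw 36.18 toolz [ 7.0e-04 -1.5e-03 -1.0e+00] pos [ 0.5223 -0.2253  0.0322] j7 1.2
```

```bash
cat > trk.py <<'E'
from h import *
c=cam("scene");G=np.array([.5227,-.2240,0]);a=np.radians(103.7);y=np.array([np.cos(a),np.sin(a),0]);x=np.array([y[1],-y[0],0])
O=G+.077*y
P=lambda X,Y,Z:np.array(w2px(c,O+X*x+Y*y+[0,0,Z]))
ref=cv2.imread("pics/scene0.png");im=manip.camera("scene")[:,:,::-1].copy()
import time;cv2.imwrite(f"pics/t{manip.get_obs()['clock']:.1f}.png",im)
# rectify the plane x=+30mm (side of pad/jaw/mould) : y -20..110mm, z 14..95mm, 4 px/mm
def rect(I):
    src=np.float32([P(.030,-.02,.095),P(.030,.11,.095),P(.030,.11,.014),P(.030,-.02,.014)])
    H=cv2.getPerspectiveTransform(src,np.float32([[0,0],[520,0],[520,324],[0,324]]))
    return cv2.warpPerspective(I,H,(520,324),flags=cv2.INTER_CUBIC)
A,B=rect(ref),rect(im)
for n,I in(("ref",A),("now",B)):
    g=cv2.cvtColor(I,cv2.COLOR_BGR2GRAY).astype(int)
    for z in(30,40,50,70):
        r=int((95-z)*4);print(n,"z",z,"y=-20..110 step3:",*g[r-4:r+5].mean(0)[::12].astype(int))
E
python3 trk.py
```

```text
ref z 30 y=-20..110 step3: 92 101 102 100 98 98 95 75 53 46 49 48 54 68 77 78 77 77 76 78 79 77 77 78 80 78 79 80 77 85 103 104 104 105 103 104 103 97 100 101 103 106 106 99
ref z 40 y=-20..110 step3: 97 103 106 99 97 99 97 77 52 46 49 49 50 50 49 61 77 75 77 77 78 75 76 76 77 77 78 79 78 76 76 81 97 103 102 103 104 104 102 100 103 104 106 100
ref z 50 y=-20..110 step3: 101 104 106 102 98 101 110 97 58 48 48 49 48 50 51 49 45 48 60 75 77 77 76 78 78 77 77 77 78 80 79 82 79 82 89 105 107 104 104 100 102 101 109 101
ref z 70 y=-20..110 step3: 81 80 79 93 131 135 133 109 98 100 90 63 52 51 51 49 51 52 51 51 49 49 52 59 72 77 76 76 76 77 77 79 75 77 78 78 77 78 78 85 110 157 190 191
now z 30 y=-20..110 step3: 82 82 87 94 103 104 103 101 102 104 80 55 46 52 79 110 122 121 123 121 123 122 125 125 97 110 121 121 122 122 122 123 124 129 131 118 101 84 96 104 105 107 109 101
now z 40 y=-20..110 step3: 91 94 96 104 104 110 105 101 101 103 88 60 47 55 85 125 123 120 122 121 122 122 122 118 105 109 123 122 122 122 122 121 121 125 129 120 121 116 104 105 105 109 112 103
now z 50 y=-20..110 step3: 87 109 119 106 103 107 108 101 103 111 110 63 48 50 71 112 124 121 122 122 122 121 121 113 109 114 123 122 121 122 121 120 120 124 126 121 119 118 107 105 106 107 109 103
now z 70 y=-20..110 step3: 83 83 84 83 83 81 95 122 136 133 113 102 100 90 85 111 123 120 121 121 121 121 121 115 105 128 123 120 122 121 121 122 120 123 121 121 120 119 122 121 121 125 137 138
```

```bash
python3 -m inch '[[[0,0,0],[0,0,0.12]],[[0,0,0],[0,0,0.24]],[[0,0,0],[0,0,0.36]],[[0,0,0],[0,0,0.48]],[[0,0,0],[0,0,0.6]],[[0,0,0],[0,0,0.7]],[[0,0,0],[0,0,0.8]],[[0,0,0],[0,0,0.88]],[[0,0,0],[0,0,0.94]],[[0,0,0],[0,0,1]]]'
python3 - <<'E'
from h import *
o=manip.get_obs();print(o['torque'],o['ft_force'],o['tau'][6]);plan([0,0,0],81.3,o)
E
cat >> trk.py <<'E'
def edge(I,z,lo,hi):  # steepest gradient, mm of clamp y
    g=cv2.GaussianBlur(cv2.cvtColor(I,cv2.COLOR_BGR2GRAY),(0,0),3).astype(float);r=int((95-z)*4)
    d=np.gradient(g[r-8:r+9].mean(0));s=slice(int((lo+20)*4),int((hi+20)*4));return (np.argmax(abs(d[s]))+s.start)/4-20
E
python3 trk.py | grep now
```

```text
clock: 29.5
position: [0.5227, -0.2253, 0.0323]
ee_rot: [0.759, 0.651, -0.0, 0.001]
ft_force: [-1.1, -2.8, 6.1]
grip_width: 0.39
grasp_force: 79.0
[-0.61964111  0.19544434  0.35902141] [-1.05970285 -2.76262309  6.06973014] 0.4854975454509258
shift [ 1.783 -6.889  0.39 ] turn z 1.998 cur yaw -8.81 toolz [ 0.0014 -0.0016 -1.    ] pos [ 0.5227 -0.2253  0.0323] j7 0.5
now z 30 y=-20..110 step3: 84 84 81 76 70 78 93 101 106 101 102 103 101 79 52 48 54 81 125 124 121 123 122 123 122 124 121 105 111 123 122 123 124 124 123 124 129 123 100 102 105 108 107 102
now z 40 y=-20..110 step3: 91 92 93 92 93 90 102 108 109 106 100 100 96 83 53 48 51 77 116 123 121 123 123 121 122 123 116 109 117 123 122 123 122 123 123 123 126 125 106 104 104 109 109 104
now z 50 y=-20..110 step3: 87 113 140 145 140 127 111 101 105 109 103 104 105 101 60 46 54 79 112 124 122 121 121 123 121 121 115 116 122 122 121 121 122 122 121 121 123 122 108 104 104 107 112 104
now z 70 y=-20..110 step3: 84 85 81 83 84 82 83 81 80 88 117 137 137 118 101 101 90 94 130 122 123 122 121 122 123 123 118 93 118 122 123 123 122 123 123 124 124 120 120 121 120 127 136 139
```

```bash
python3 -m inch '[[[0,0,0],[0,0,0.05]],[[0,0,0],[0,0,0.1]],[[0,0,0],[0,0,0.15]],[[0,0,0],[0,0,0.2]],[[0,0,0],[0,0,0.25]],[[0,0,0],[0,0,0.3]],[[0,0,0],[0,0,0.35]],[[0,0,0],[0,0,0.4]],[[0,0,0],[0,0,0.45]],[[0,0,0],[0,0,0.5]]]'
python3 - <<'E'
from h import *
o=manip.get_obs();print(o['torque'],o['ft_force'],o['tau'][6]);plan([0,0,0],81.3,o)
E
python3 trk.py | grep now
```

```text
clock: 30.55
position: [0.5229, -0.2253, 0.0322]
ee_rot: [0.872, 0.49, 0.0, 0.001]
ft_force: [-1.0, -4.3, 5.2]
grip_width: 0.391
grasp_force: 79.0
[-0.76015551  0.05641443  0.41487816] [-1.02626644 -4.31734995  5.18378895] 0.3519940562546253
shift [-0.987 -7.05   0.387] turn z 1.498 cur yaw -31.29 toolz [ 0.0017 -0.0018 -1.    ] pos [ 0.5229 -0.2253  0.0322] j7 0.16
now z 30 y=-20..110 step3: 83 81 81 76 70 67 69 77 96 105 108 107 101 99 90 63 46 51 67 101 120 123 122 124 124 124 124 121 110 117 126 122 123 124 124 124 125 115 101 103 104 110 112 100
now z 40 y=-20..110 step3: 90 94 93 93 94 92 90 87 97 107 107 103 100 100 94 67 50 48 70 118 125 124 122 121 122 123 124 123 105 98 123 123 122 122 123 123 121 117 105 105 105 107 110 102
now z 50 y=-20..110 step3: 85 112 140 143 142 142 140 127 110 105 106 103 102 106 108 75 52 45 63 112 132 123 122 121 122 122 123 119 111 99 124 124 122 121 122 122 121 119 108 103 105 108 111 105
now z 70 y=-20..110 step3: 82 83 83 82 84 83 81 86 86 84 82 99 131 140 130 107 101 96 81 96 124 123 121 123 122 123 122 122 109 112 121 123 122 122 122 123 122 125 132 125 119 126 138 139
```

```bash
cat > hole.py <<'E'
from h import *
import glob,sys
c=cam("scene");G=np.array([.5227,-.2240,0]);a=np.radians(103.7);y=np.array([np.cos(a),np.sin(a),0]);x=np.array([y[1],-y[0],0]);O=G+.077*y
P=lambda X,Y,Z:np.array(w2px(c,O+X*x+Y*y+[0,0,Z]))
o=manip.get_obs();print("tz",o['torque'][2].round(3),"tau7",o['tau'][6].round(3))
if len(sys.argv)>1: cv2.imwrite(f"pics/t{o['clock']:.2f}.png",manip.camera("scene")[:,:,::-1])
def rect(I,S,w,h):return cv2.warpPerspective(I,cv2.getPerspectiveTransform(np.float32(S),np.float32([[0,0],[w,0],[w,h],[0,h]])),(w,h),flags=cv2.INTER_CUBIC)
for f in sorted(glob.glob("pics/t*.png")):
    if "top" in f: continue
    I=cv2.cvtColor(cv2.imread(f),cv2.COLOR_BGR2GRAY)
    T=rect(I,[P(-.02,.02,.09),P(-.02,.1,.09),P(.02,.1,.09),P(.02,.02,.09)],320,160).astype(float)[45:115]
    w=np.clip(85-T,0,None);w[:, :60]=0;cy=(w.sum(0)*np.arange(320)).sum()/max(w.sum(),1)/4+20
    # dark pad -> mould edge and jaw -> pad edge, z 35..50
    B=rect(I,[P(.03,-.02,.095),P(.03,.11,.095),P(.03,.11,.014),P(.03,-.02,.014)],520,324).astype(float)[180:240].mean(0)
    k=80+np.argmin(B[80:260]);r=k+np.argmax(B[k:k+60]>90);l=k-np.argmax(B[k:k-60:-1]>80)
    print(f,"hole y",cy.round(2),int(w.sum()),"pad dark from",l/4-20,"to mould",r/4-20)
E
python3 hole.py
python3 -m inch '[[[0,0,0],[0,0,0.02]],[[0,0,0],[0,0,0.04]],[[0,0,0],[0,0,0.06]],[[0,0,0],[0,0,0.08]],[[0,0,0],[0,0,0.1]],[[0,0,0],[0,0,0.12]],[[0,0,0],[0,0,0.14]],[[0,0,0],[0,0,0.16]],[[0,0,0],[0,0,0.18]],[[0,0,0],[0,0,0.2]]]'
python3 hole.py 1
```

```text
tz 0.19 tau7 0.185
pics/t28.5.png hole y 48.0 125565 pad dark from 11.0 to mould 22.75
pics/t29.6.png hole y 55.85 125552 pad dark from 19.75 to mould 32.0
pics/t30.6.png hole y 60.74 119691 pad dark from 23.75 to mould 35.5
clock: 31.6
position: [0.523, -0.2254, 0.0322]
ee_rot: [0.907, 0.421, 0.0, 0.001]
ft_force: [-0.2, -3.2, 5.4]
grip_width: 0.395
grasp_force: 79.0
tz 0.346 tau7 -0.073
pics/t28.5.png hole y 48.0 125565 pad dark from 11.0 to mould 22.75
pics/t29.6.png hole y 55.85 125552 pad dark from 19.75 to mould 32.0
pics/t30.6.png hole y 60.74 119691 pad dark from 23.75 to mould 35.5
pics/t31.60.png hole y 62.43 122850 pad dark from 26.5 to mould 38.5
```

```bash
python3 -m inch '[[[0,0,0],[0,0,0.02]],[[0,0,0],[0,0,0.04]],[[0,0,0],[0,0,0.06]],[[0,0,0],[0,0,0.08]],[[0,0,0],[0,0,0.1]],[[0,0,0],[0,0,0.12]],[[0,0,0],[0,0,0.14]],[[0,0,0],[0,0,0.16]],[[0,0,0],[0,0,0.18]],[[0,0,0],[0,0,0.2]]]'
python3 hole.py 1 | sed -n '1p;5p'
```

```text
clock: 32.65
position: [0.5231, -0.2254, 0.0323]
ee_rot: [0.937, 0.348, 0.001, 0.001]
ft_force: [0.2, -4.6, 5.5]
grip_width: 0.393
grasp_force: 79.0
tz 0.373 tau7 -0.098
pics/t31.60.png hole y 62.43 122850 pad dark from 26.5 to mould 38.5
```

```bash
python3 hole.py | tail -1
python3 -m inch '[[[0,0,0],[0,0,0.02]],[[0,0,0],[0,0,0.04]],[[0,0,0],[0,0,0.06]],[[0,0,0],[0,0,0.08]],[[0,0,0],[0,0,0.1]],[[0,0,0],[0,0,0.11]],[[0,0,0],[0,0,0.12]],[[0,0,0],[0,0,0.13]],[[0,0,0],[0,0,0.14]],[[0,0,0],[0,0,0.15]]]'
python3 hole.py 1 | sed -n '1p;$p'
```

```text
pics/t32.65.png hole y 63.48 117799 pad dark from 27.0 to mould 38.5
clock: 33.7
position: [0.5231, -0.2255, 0.0323]
ee_rot: [0.956, 0.293, 0.001, 0.001]
ft_force: [0.9, -6.0, 5.2]
grip_width: 0.391
grasp_force: 79.1
tz 0.469 tau7 -0.288
pics/t33.70.png hole y 63.54 118348 pad dark from 26.75 to mould 38.5
```

```bash
python3 -m inch '[[[0,0,0],[0,0,0.01]],[[0,0,0],[0,0,0.02]],[[0,0,0],[0,0,0.03]],[[0,0,0],[0,0,0.04]],[[0,0,0],[0,0,0.055]],[[0,0,0],[0,0,0.07]],[[0,0,0],[0,0,0.085]],[[0,0,0],[0,0,0.1]],[[0,0,0],[0,0,0.115]],[[0,0,0],[0,0,0.13]]]'
python3 hole.py 1 | sed -n '1p;$p'
python3 -c "
from h import *
plan([0,0,0],81.3)"
```

```text
clock: 34.75
position: [0.5231, -0.2255, 0.0323]
ee_rot: [0.97, 0.243, 0.001, 0.001]
ft_force: [0.4, -5.6, 5.4]
grip_width: 0.392
grasp_force: 79.1
tz 0.519 tau7 -0.263
pics/t34.75.png hole y 63.39 120766 pad dark from 26.75 to mould 38.5
shift [-4.439 -5.569  0.383] turn z 0.818 cur yaw -61.88 toolz [ 0.0021 -0.0025 -1.    ] pos [ 0.5231 -0.2255  0.0323] j7 -0.3
```

Two independent estimates of the pad force are about 12.5 N from geometry and 16.5 N from torque, both within 9–21 N. I'll release and withdraw.

```bash
python3 -m inch '[[[0,0,0],[0,0,0]],[[0,0,0],[0,0,0]],[[0,0,0],[0,0,0]],[[0,0,0],[0,0,0]],[[0,0,0],[0,0,0]],[[0,0,0],[0,0,0]],[[0,0,0],[0,0,0]],[[0,0,-0.05],[0,0,0]],[[0,0,-0.1],[0,0,0]],[[0,0,-0.15],[0,0,0]]]' 0.57
python3 -m inch '[[[0,0,-0.1],[0,0,0]],[[0,0,-0.2],[0,0,0]],[[0,0,-0.3],[0,0,0]],[[0,0,-0.4],[0,0,0]],[[0,0,-0.55],[0,0,0]],[[0,0,-0.7],[0,0,0]],[[0,0,-0.85],[0,0,0]],[[0,0,-1],[0,0,0]],[[0,0,-1],[0,0,0]],[[0,0,-1],[0,0,0]]]'
python3 hole.py 1 | sed -n '1p;$p'
```

```text
clock: 35.8
position: [0.5224, -0.2241, 0.0439]
ee_rot: [0.97, 0.244, 0.0, 0.0]
ft_force: [-0.5, 0.6, 0.1]
grip_width: 0.57
grasp_force: 0.0
clock: 36.8
position: [0.5224, -0.2238, 0.1235]
ee_rot: [0.97, 0.244, 0.0, -0.0]
ft_force: [0.5, -0.2, -0.3]
grip_width: 0.567
grasp_force: 0.0
tz -0.028 tau7 -0.033
pics/t36.80.png hole y 63.54 115665 pad dark from 27.0 to mould 38.75
```

The fingers are clear, and neither the mould nor the pad moved on release. Handing in.

```bash
python3 -m inch '[[[0,0,-0.1],[0,0,0]],[[0,0,-0.2],[0,0,0]],[[0,0,-0.3],[0,0,0]],[[0,0,-0.4],[0,0,0]],[[0,0,-0.4],[0,0,0]],[[0,0,-0.4],[0,0,0]],[[0,0,-0.4],[0,0,0]],[[0,0,-0.4],[0,0,0]],[[0,0,-0.4],[0,0,0]],[[0,0,-0.4],[0,0,0]]]' && python3 -c "
from workcell import manip
print(manip.hand_in())"
```

```text
clock: 37.85
position: [0.5222, -0.224, 0.1552]
ee_rot: [0.97, 0.244, -0.0, -0.0]
ft_force: [0.1, 0.0, -1.5]
grip_width: 0.571
grasp_force: 0.0
the job is handed in; nothing more can be done
None
```

The mould stands upright in the clamp, held against the far jaw with an estimated 12 to 17 N (not directly measured), and I handed the job in at about 38 s with the gripper clear; no verdict came back.

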